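# Set the stock tags to match the bins

### The arm

A 6-joint arm with a two-finger parallel gripper is mounted at the origin on the work surface. World frame = base frame: x ahead of the robot, y to its left, z up, the work surface at z = 0. Lengths are in m, angles in rad, forces in N, time in s.
With the tool pointing down it reaches from about 0.325 to 0.875 m from the base axis. Payload 4.4 kg.
Tool frame: the origin (TCP) lies between the finger pads; the fingertips stand 17 mm ahead of it and the grasp point (between the pads) lies 2 mm behind it; z points along the fingers, y is the line along which they close (so a half turn about z gives the same grasp; the last joint's range is limited). The gripper opens to 85 mm and grips with 20 to 120 N. Pads are 22 mm wide; open, the fingers measure 114 mm over their backs; the gripper's body (76 mm by 85 mm) begins 54 mm behind the grasp point. The pads swing forward as they close: fully open they stand 13 mm farther back than shut.
Start: joints at [-1.252, 0.207, 1.542, -0, 1.393, -0.15], TCP at [0.26, -0.513, 0.248] pointing down, gripper open.
Joint ranges: [-2.73, 2.73], [-0.86, 2.22], [0.23, 2.46], [-1.11, 4.25], [0.08, 2.63], [-2.82, 2.82]. Speed limits (rad/s): [2.79, 2.79, 3.14, 3.14, 3.14, 3.14].

### API

Orientations are given as a rotation vector (axis times angle).
In Python, from bench import bot gives the robot as it stands. The module is installed in compiled form; this text tells all that it offers.
- The arm moves only by the shell command python3 -m creep 'ROWS' [FORCE]. ROWS is JSON, a list of rows, each an object with "xyz": the shift along the world's x, y, z in mm, a list of three; "twist": the turn about the world's z in rad; "hand": the finger opening in mm, from 0 to 85.4. In form: [{"xyz": [dx, dy, dz], "twist": twist, "hand": hand}, ...]. A call has 1 to 20 rows; each row shifts and turns the commanded pose from where the row before left it; what a row does not reach is not made up. A row lasts 1/12 s, in which the tool goes at most 41.7 mm and 7.16 degrees, less where a joint would pass 70% of its speed; a pose out of reach is approached as far as the arm can. A call is refused whole if a number of a shift passes 41.7 or a number of a turn 0.125, either way. A call with a gripper value outside its range is refused whole. The fingers move at their own pace and stop on an object; FORCE is the grip in N (left out, the last holds). Time passes only in rows, so rows that do not move let the fingers close. It gives the time, the measured TCP pose, the force, the opening and the grip force at its end, in the units of the state.
- bot.observe(): the state, without advancing time (a new reading comes with each control period).
- bot.grab_frame(name): name is "scene" or "top" or "wrist"; returns the picture (384x512x3 uint8, blue, green, red); there is no depth.
- bot.camera_model(name): a dict with "camera_matrix" (3x3 intrinsics, pixels), "T" (4x4, takes a point from camera to world coordinates). Camera axes: x right, y up, looking along -z (the intrinsics and any distortion apply to the point x, -y, -z); pixel columns grow to the right and rows downward; lengths in m; the calibration is good to about 2 mm. A picture is of the moment at which its call begins: read the wrist's pose just before it. camera_model takes no time and is no camera call; for the wrist camera it gives the pose at the moment of the call.
- bot.close_job(): hands the job in; it is judged then, once.
Trained networks look in the newest picture that a camera, given by its name, has taken for a name from the list of things; names that differ only in an ending like _2 or _b are one class to them, and where a whole thing is asked for, a point or a joint stands for the part that bears it (a point fixed in the world has none). Each returns a list of dicts, best first, with "conf" (0 to 1); they miss things now and then, are a little off and sometimes report something else, mostly with a low value. They report only what shows in the picture. A call takes as long as a camera call. They do not tell look-alikes from the thing itself.
- bot.look_for(camera, target): "box" ([left, top, right, bottom] in pixels, round what is visible of it).
- bot.cut_out(camera, target): "region" (384x512 bool, what is visible of it) and "box" ([left, top, right, bottom] in pixels, round what is visible of it).
- bot.place_of(camera, target): "uv" ([column, row] in pixels: a listed point, or the origin of a listed thing).
The state is a dict: "clock": time; "q": joint angles; "joint_velocities": joint speeds; "effort": joint torques, N m; "position": TCP position; "orientation": TCP orientation; "contact_force": force on the tool from outside, world axes, zero at the start; "wrist_torque": the same for the moment, N m; "grip_width": finger opening in m; "gripper_force": force on a finger pad.
Only numpy, scipy, OpenCV 4.12 (cv2) and the standard library are available. Lean on these libraries where they do the work, as an engineer would, in place of code of your own. Each camera call takes 0.05 s, during which the arm holds its last target. There are 200 camera calls.

### The job

The stock board on the bench has four bins, each with a hinged metal tag standing in front of it; two bins are heaped full and two are nearly empty. With a fingertip, gently push over the tags that are wrong, so that the tag of each full bin leans towards its bin with its disc face up, and the tag of each nearly empty bin leans away from its bin with its bar face up, all resting on their stops. Do not pinch or lift anything, and leave the bins and everything else standing where they are.

Things in the scene. Friction and masses are not known exactly. Their poses are not given: they have to be found in the camera images.
- stand_a: Fixed dark steel tag stand a, one of four alike in a row, 100 mm apart, on the near part of the stock board (12 mm plywood). Foot 46 x 60 mm, two ears 48 mm high. Origin: centre of the foot's underside, on the board's top. x points level straight to the middle of the bin it serves, y along the row, z up. The tag's hinge line runs along y, 36 mm above the origin.
- stand_b: Fixed dark steel tag stand b, one of four alike in a row, 100 mm apart, on the near part of the stock board (12 mm plywood). Foot 46 x 60 mm, two ears 48 mm high. Origin: centre of the foot's underside, on the board's top. x points level straight to the middle of the bin it serves, y along the row, z up. The tag's hinge line runs along y, 36 mm above the origin.
- stand_c: Fixed dark steel tag stand c, one of four alike in a row, 100 mm apart, on the near part of the stock board (12 mm plywood). Foot 46 x 60 mm, two ears 48 mm high. Origin: centre of the foot's underside, on the board's top. x points level straight to the middle of the bin it serves, y along the row, z up. The tag's hinge line runs along y, 36 mm above the origin.
- stand_d: Fixed dark steel tag stand d, one of four alike in a row, 100 mm apart, on the near part of the stock board (12 mm plywood). Foot 46 x 60 mm, two ears 48 mm high. Origin: centre of the foot's underside, on the board's top. x points level straight to the middle of the bin it serves, y along the row, z up. The tag's hinge line runs along y, 36 mm above the origin.
- tag_a (a joint): Lean (rad) of stand_a's tag, a zinc plate 44 mm wide, 3 thick, 58 long from its hinge, 50 g. 0 upright; +0.6 on its stop leaning to the bin (stand's +x), face with the raised disc up: FULL; -0.6 on the other stop leaning away from the bin, to the robot's side, face with the raised bar up: REORDER. Loose hinge: pushed past upright it falls to the other stop by itself.
- tag_b (a joint): Lean (rad) of stand_b's tag, a zinc plate 44 mm wide, 3 thick, 58 long from its hinge, 50 g. 0 upright; +0.6 on its stop leaning to the bin (stand's +x), face with the raised disc up: FULL; -0.6 on the other stop leaning away from the bin, to the robot's side, face with the raised bar up: REORDER. Loose hinge: pushed past upright it falls to the other stop by itself.
- tag_c (a joint): Lean (rad) of stand_c's tag, a zinc plate 44 mm wide, 3 thick, 58 long from its hinge, 50 g. 0 upright; +0.6 on its stop leaning to the bin (stand's +x), face with the raised disc up: FULL; -0.6 on the other stop leaning away from the bin, to the robot's side, face with the raised bar up: REORDER. Loose hinge: pushed past upright it falls to the other stop by itself.
- tag_d (a joint): Lean (rad) of stand_d's tag, a zinc plate 44 mm wide, 3 thick, 58 long from its hinge, 50 g. 0 upright; +0.6 on its stop leaning to the bin (stand's +x), face with the raised disc up: FULL; -0.6 on the other stop leaning away from the bin, to the robot's side, face with the raised bar up: REORDER. Loose hinge: pushed past upright it falls to the other stop by itself.
- slot_a (a point): The point on the board's top 150 mm from stand_a along that stand's x axis, where the bin served by that tag stands (the bin's middle lies within about 6 mm of it, level).
- slot_b (a point): The point on the board's top 150 mm from stand_b along that stand's x axis, where the bin served by that tag stands (the bin's middle lies within about 6 mm of it, level).
- slot_c (a point): The point on the board's top 150 mm from stand_c along that stand's x axis, where the bin served by that tag stands (the bin's middle lies within about 6 mm of it, level).
- slot_d (a point): The point on the board's top 150 mm from stand_d along that stand's x axis, where the bin served by that tag stands (the bin's middle lies within about 6 mm of it, level).
- bin_1_mid (a point): Middle (half-way up) of loose grey plastic bin 1, open on top, 100 mm (x) x 76 mm (y) x 50 mm high, standing on the board behind one of the tags, its near wall about 100 mm beyond that tag's hinge. It is FULL: heaped to just above the rim with brass and steel cable connectors.
- bin_2_mid (a point): Middle (half-way up) of loose grey plastic bin 2, open on top, 100 mm (x) x 76 mm (y) x 50 mm high, standing on the board behind one of the tags, its near wall about 100 mm beyond that tag's hinge. It is nearly EMPTY: only two brass and steel cable connectors lie on its floor.
- bin_3_mid (a point): Middle (half-way up) of loose grey plastic bin 3, open on top, 100 mm (x) x 76 mm (y) x 50 mm high, standing on the board behind one of the tags, its near wall about 100 mm beyond that tag's hinge. It is FULL: heaped to just above the rim with short steel standoffs.
- bin_4_mid (a point): Middle (half-way up) of loose grey plastic bin 4, open on top, 100 mm (x) x 76 mm (y) x 50 mm high, standing on the board behind one of the tags, its near wall about 100 mm beyond that tag's hinge. It is nearly EMPTY: only two short steel standoffs lie on its floor.
- standoff_1: Loose upright steel standoff, 16 mm in diameter, 40 mm high, standing on the board between two tag stands. Bystander. Origin: centre of its underside.
- standoff_2: Loose upright steel standoff, 16 mm in diameter, 40 mm high, standing on the board midway between two columns, in the gap between tags and bins. Bystander. Origin: centre of its underside.
- fuse_jar: Cobalt blue glass fuse jar with a metal cap, 56 mm in diameter, 75 mm high, on the bench. Bystander. Origin: centre of its underside.
- solder_tin: Loose round metal tin, 36 mm in diameter, 28 mm high, on the near part of the board midway between the two middle tag stands. Bystander. Origin: centre of its underside.
- screwdriver: Screwdriver lying on the bench to the left of the board. Bystander.
- wrench: Wrench lying on the bench to the right of the board. Bystander.
Mind the look-alikes: they are no part of the job. What is shaped like the part that bears bin_3_mid but green or red is not meant.

How it is judged:
By the outcome, as a careful person would: the job done as asked, in the order asked, and still so for the second after the job is handed in, with the robot touching nothing.
It also fails if it takes over 40 s, if anything falls off the work surface, if the arm or the gripper's body presses on something with over 40 N, if the wrist force passes 120 N, or if a joint passes its speed limit or range.

## Working session

There is one attempt and no reset: what is moved stays moved. The work goes in short steps, Python scripts to look and compute and a shell command to move; the robot and the scene stay as the last step left them, time stands still between calls to the robot, and variables do not carry over. Pictures are saved under pics/ and viewed, at most 10 in all, crops included, and the job is handed in when it is done.

```bash
mkdir -p pics; python3 - <<'E'
from bench import bot
import cv2,numpy as np
for n in ["scene","top"]:
    f=bot.grab_frame(n); cv2.imwrite(f"pics/{n}0.png",cv2.resize(f,(768,576),interpolation=cv2.INTER_CUBIC))
    m=bot.camera_model(n); print(n,np.round(m["camera_matrix"],1).tolist(),np.round(m["T"],3).tolist(),[k for k in m])
    for t in ["stand_a","slot_a","bin_1_mid","bin_2_mid","bin_3_mid","bin_4_mid","standoff_1","solder_tin"]:
        try: print(t,[(np.round(d["uv"]).tolist(),round(d["conf"],2)) for d in bot.place_of(n,t)])
        except Exception as e: print(t,e)
print(bot.observe())
E
```

```text
scene [[424.4, 0.0, 250.7], [0.0, 424.4, 197.6], [0.0, 0.0, 1.0]] [[-0.055, -0.617, 0.785, 1.485], [0.998, -0.024, 0.051, 0.062], [-0.012, 0.787, 0.617, 0.81], [0.0, 0.0, 0.0, 1.0]] ['camera_matrix', 'T']
stand_a [([228.0, 210.0], 0.8), ([297.0, 206.0], 0.72), ([263.0, 212.0], 0.71), ([198.0, 209.0], 0.64)]
slot_a [([305.0, 234.0], 0.6)]
bin_1_mid [([269.0, 236.0], 0.77), ([229.0, 210.0], 0.61), ([198.0, 214.0], 0.22)]
bin_2_mid [([196.0, 239.0], 0.84)]
bin_3_mid [([377.0, 274.0], 0.8), ([360.0, 198.0], 0.65), ([124.0, 253.0], 0.64), ([232.0, 235.0], 0.6), ([196.0, 166.0], 0.58)]
bin_4_mid [([305.0, 234.0], 0.85), ([297.0, 206.0], 0.48)]
standoff_1 [([212.0, 223.0], 0.4), ([282.0, 202.0], 0.37)]
solder_tin [([244.0, 202.0], 0.57)]
top [[462.1, 0.0, 253.1], [0.0, 462.1, 189.7], [0.0, 0.0, 1.0]] [[0.01, 0.995, -0.098, 0.414], [-1.0, 0.01, 0.002, 0.022], [0.003, 0.098, 0.995, 1.286], [0.0, 0.0, 0.0, 1.0]] ['camera_matrix', 'T']
stand_a [([211.0, 198.0], 0.92), ([316.0, 185.0], 0.79), ([285.0, 193.0], 0.67)]
slot_a []
bin_1_mid []
bin_2_mid [([312.0, 136.0], 0.86), ([247.0, 195.0], 0.3)]
[... 238 characters left out ...]
rray([-1.25149733e+00,  2.06555345e-01,  1.54143166e+00,  2.14291242e-05,
        1.39351011e+00, -1.50495306e-01]), 'joint_velocities': array([-4.35505794e-04, -1.32902335e-04, -1.75640270e-03, -1.17617609e-04,
        8.36073899e-04, -6.24290671e-05]), 'effort': array([ 5.64072234e-04, -3.83042657e+01, -2.91973543e+01, -2.81802750e-04,
        5.00614569e-04,  1.22296072e-06]), 'position': array([ 0.26031296, -0.51273901,  0.24833953]), 'orientation': array([3.05522966e+00, 7.31156064e-01, 4.56647425e-05]), 'contact_force': array([-0.10082331,  0.85688105,  0.00249717]), 'wrist_torque': array([-0.05999978,  0.00314926,  0.00147802]), 'gripper_force': 0.0, 'grip_width': 0.08514314394147338}
```

View pics/scene0.png

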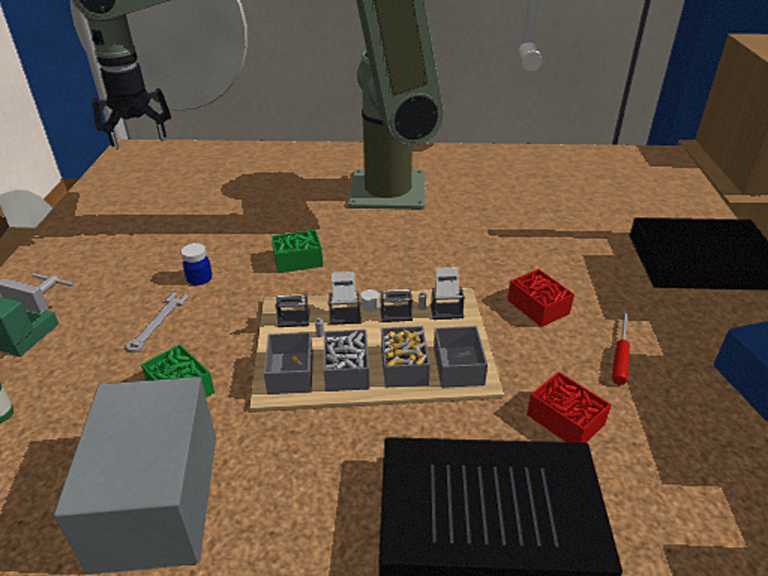

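View pics/top0.png

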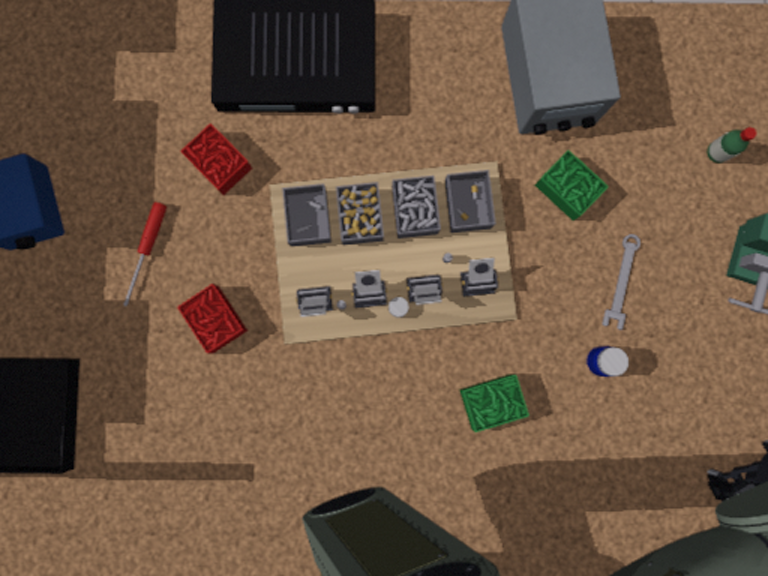

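Seen in the top view, left to right by enlarged-picture pixels:

| Bin | Contents | Tag | Result |
|---|---|---|---|
| (307,215) | nearly empty | (314,300), no disc showing | looks right |
| (360,212) | full of connectors | (369,287), disc up, leans to bin | looks right |
| (416,205) | full of standoffs | (424,288), no disc showing | looks wrong |
| (469,200) | nearly empty | (480,275), disc up, leans to bin | looks wrong |

The red and green bins off the board are look-alikes. I'll confirm with a crop and work out the stand positions.

```bash
cat > h.py <<'E'
import numpy as np
from bench import bot
def ground(cam,uv,z):
    m=bot.camera_model(cam);K=m["camera_matrix"];T=np.array(m["T"])
    d=np.linalg.inv(K)@[uv[0],uv[1],1]; d=T[:3,:3]@[d[0],-d[1],-d[2]]; o=T[:3,3]
    return (o+d*(z-o[2])/d[2])[:2]
E
python3 - <<'E'
from h import *
import cv2
a=bot.grab_frame("top");b=bot.grab_frame("scene")
A=cv2.resize(a[165:225,190:350],(800,300),interpolation=cv2.INTER_CUBIC)
B=cv2.resize(b[175:230,175:319],(800,300),interpolation=cv2.INTER_CUBIC)
cv2.imwrite("pics/crop.png",np.vstack([A,B]))
for n in ["top","scene"]:
    for t,z in [("stand_a",.012),("bin_1_mid",.037),("bin_2_mid",.037),("bin_3_mid",.037),("bin_4_mid",.037),("standoff_1",.012),("solder_tin",.012)]:
        print(n,t,[(np.round(d["uv"]).tolist(),np.round(ground(n,d["uv"],z),3).tolist(),round(d["conf"],2)) for d in bot.place_of(n,t)])
# board corners from top view
print([np.round(ground("top",np.array(p)/1.5,.012),3).tolist() for p in [(271,185),(497,163),(516,319),(285,342)]])
E
```

```text
top stand_a [([281.0, 191.0], [0.537, -0.058], 0.89), ([316.0, 189.0], [0.543, -0.154], 0.77), ([211.0, 200.0], [0.51, 0.136], 0.73), ([249.0, 194.0], [0.528, 0.031], 0.56)]
top bin_1_mid [([240.0, 141.0], [0.671, 0.055], 0.92)]
top bin_2_mid [([314.0, 133.0], [0.697, -0.145], 0.76)]
top bin_3_mid [([143.0, 208.0], [0.486, 0.316], 0.96), ([278.0, 137.0], [0.685, -0.046], 0.87), ([329.0, 267.0], [0.332, -0.186], 0.76), ([148.0, 104.0], [0.773, 0.312], 0.7), ([379.0, 121.0], [0.731, -0.327], 0.69)]
top bin_4_mid [([203.0, 144.0], [0.661, 0.157], 0.89)]
top standoff_1 [([301.0, 172.0], [0.591, -0.112], 0.4)]
top solder_tin [([264.0, 206.0], [0.495, -0.013], 0.56)]
scene stand_a [([268.0, 213.0], [0.54, 0.052], 0.83), ([228.0, 210.0], [0.53, -0.067], 0.73), ([200.0, 209.0], [0.53, -0.15], 0.66), ([298.0, 205.0], [0.499, 0.14], 0.57)]
scene bin_1_mid [([267.0, 237.0], [0.666, 0.05], 0.79)]
scene bin_2_mid [([192.0, 241.0], [0.69, -0.145], 0.58)]
scene bin_3_mid [([362.0, 199.0], [0.496, 0.324], 0.95), ([377.0, 273.0], [0.783, 0.318], 0.92), ([197.0, 167.0], [0.346, -0.187], 0.85), ([231.0, 236.0], [0.67, -0.043], 0.65), ([121.0, 252.0], [0.738, -0.321], 0.63), ([264.0, 212.0], [0.564, 0.04], 0.56)]
scene bin_4_mid [([248.0, 201.0], [0.519, -0.009], 0.66), ([196.0, 211.0], [0.568, -0.155], 0.59), ([304.0, 234.0], [0.654, 0.149], 0.55), ([136.0, 185.0], [0.452, -0.359], 0.54)]
scene standoff_1 [([213.0, 223.0], [0.589, -0.103], 0.49), ([284.0, 204.0], [0.499, 0.097], 0.43), ([194.0, 240.0], [0.663, -0.146], 0.35)]
scene solder_tin [([244.0, 201.0], [0.487, -0.023], 0.54)]
[[0.726, 0.225], [0.772, -0.199], [0.479, -0.232], [0.433, 0.192]]
```

View pics/crop.png

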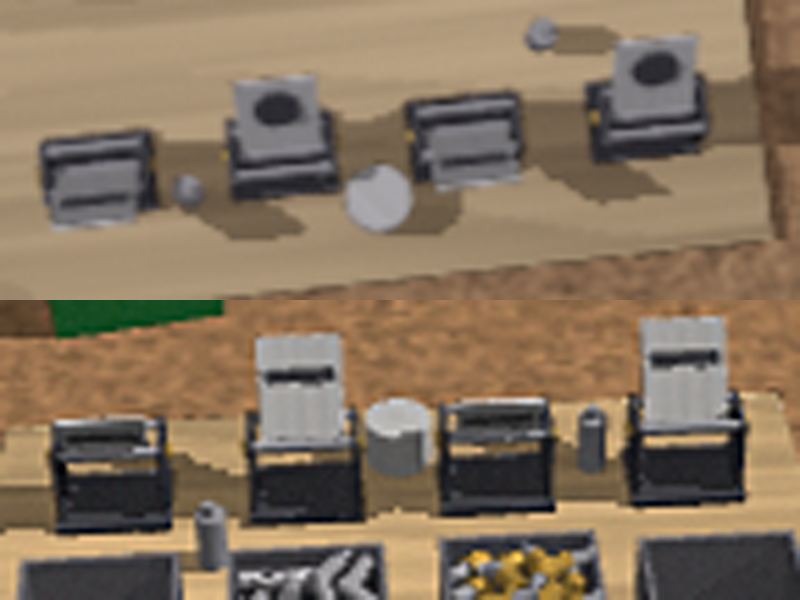

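The crop confirms it. Two tags are wrong:
- The third from the left (top crop 465,150) shows its bar face and leans to the robot, in front of the full standoff bin.
- The fourth (655,75) shows its disc and leans to its nearly empty bin.

The first shows its bar at an empty bin and the second shows its disc at a full bin, so both are right. Board yaw is about 0.11, with stand 3 at about (0.535, -0.060) and stand 4 at about (0.544, -0.156). I'll move above the near side of tag 3 first.

```bash
python3 -m creep '[{"xyz":[16,34,0],"twist":-0.12,"hand":0},{"xyz":[16,34,0],"twist":-0.12,"hand":0},{"xyz":[16,34,0],"twist":-0.12,"hand":0},{"xyz":[16,34,0],"twist":0,"hand":0},{"xyz":[16,34,0],"twist":0,"hand":0},{"xyz":[16,34,0],"twist":0,"hand":0},{"xyz":[16,34,0],"twist":0,"hand":0},{"xyz":[16,34,0],"twist":0,"hand":0},{"xyz":[16,34,0],"twist":0,"hand":0},{"xyz":[16,34,0],"twist":0,"hand":0},{"xyz":[16,34,0],"twist":0,"hand":0},{"xyz":[16,34,0],"twist":0,"hand":0},{"xyz":[16,34,0],"twist":0,"hand":0},{"xyz":[0,0,0],"twist":0,"hand":0},{"xyz":[0,0,0],"twist":0,"hand":0}]'
python3 - <<'E'
from h import *
import cv2
f=bot.grab_frame("wrist");cv2.imwrite("pics/w1.png",f)
print(bot.observe()["position"],bot.observe()["orientation"])
for t,z in [("stand_a",.012),("solder_tin",.012),("bin_3_mid",.037)]:
    print(t,[(np.round(d["uv"]).tolist(),np.round(ground("wrist",d["uv"],z),3).tolist(),round(d["conf"],2)) for d in bot.place_of("wrist",t)])
E
```

```text
clock: 2.95
position: [0.4687, -0.069, 0.2484]
orientation: [3.136, 0.18, 0.0]
contact_force: [-0.1, -0.1, 0.3]
grip_width: 0.0002
gripper_force: 0.0
[ 0.46835037 -0.07020482  0.24830684] [ 3.13607214e+00  1.75867640e-01 -4.06157473e-04]
stand_a [([338.0, 97.0], [0.55, -0.161], 0.86), ([79.0, 102.0], [0.512, 0.135], 0.76), ([167.0, 103.0], [0.522, 0.035], 0.73), ([254.0, 104.0], [0.533, -0.066], 0.72)]
solder_tin [([208.0, 132.0], [0.494, -0.016], 0.72)]
bin_3_mid [([330.0, 267.0], [0.341, -0.187], 0.94)]
```

View pics/w1.png

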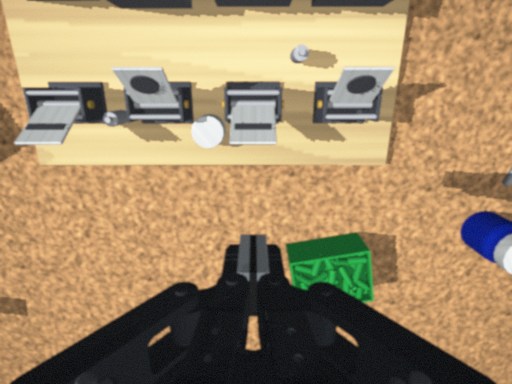

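The wrist view shows the shut fingers at (253,240), in line with the wrong tag (253,125), which has its bar up. Stand 3 is at about (0.534, -0.064) and stand 4 at about (0.547, -0.160). I'll lower, then push towards the bin.

```bash
python3 -m creep '[{"xyz":[0,3,-37],"twist":0,"hand":0},{"xyz":[0,0,-37],"twist":0,"hand":0},{"xyz":[0,0,-37],"twist":0,"hand":0},{"xyz":[0,0,-37],"twist":0,"hand":0},{"xyz":[0,0,0],"twist":0,"hand":0},{"xyz":[5,0.6,0],"twist":0,"hand":0},{"xyz":[5,0.6,0],"twist":0,"hand":0},{"xyz":[5,0.6,0],"twist":0,"hand":0},{"xyz":[5,0.6,0],"twist":0,"hand":0},{"xyz":[5,0.6,0],"twist":0,"hand":0},{"xyz":[4,0.4,0],"twist":0,"hand":0},{"xyz":[4,0.4,0],"twist":0,"hand":0},{"xyz":[4,0.4,0],"twist":0,"hand":0},{"xyz":[4,0.4,0],"twist":0,"hand":0},{"xyz":[4,0.4,0],"twist":0,"hand":0},{"xyz":[4,0.4,0],"twist":0,"hand":0},{"xyz":[4,0.4,0],"twist":0,"hand":0}]'
python3 -m creep '[{"xyz":[4,0.4,0],"twist":0,"hand":0},{"xyz":[4,0.4,0],"twist":0,"hand":0},{"xyz":[4,0.4,0],"twist":0,"hand":0},{"xyz":[0,0,0],"twist":0,"hand":0},{"xyz":[0,0,0],"twist":0,"hand":0}]'
python3 - <<'E'
from h import *
import cv2
cv2.imwrite("pics/w2.png",bot.grab_frame("wrist"))
E
```

```text
clock: 4.57
position: [0.5216, -0.0618, 0.1002]
orientation: [-3.137, -0.173, 0.0]
contact_force: [0.3, 0.1, -0.0]
grip_width: -0.0001
gripper_force: 0.1
clock: 4.98
position: [0.5335, -0.0607, 0.1003]
orientation: [3.137, 0.173, -0.0]
contact_force: [0.2, 0.1, -0.0]
grip_width: -0.0001
gripper_force: 0.0
```

View pics/w2.png

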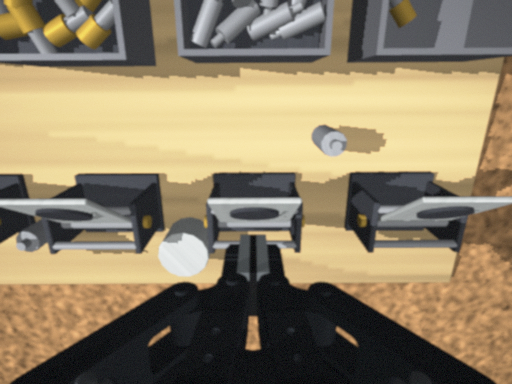

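Tag 3 has fallen onto its bin-side stop, with the disc up at (255,213). Nothing else has moved. I'll retract, then go over to the bin side of tag 4.

```bash
python3 -m creep '[{"xyz":[-15,-1.5,0],"twist":0,"hand":0},{"xyz":[-15,-1.5,0],"twist":0,"hand":0},{"xyz":[0,0,33],"twist":0,"hand":0},{"xyz":[0,0,33],"twist":0,"hand":0},{"xyz":[0,0,34],"twist":0,"hand":0},{"xyz":[27,-22,0],"twist":0,"hand":0},{"xyz":[27,-22,0],"twist":0,"hand":0},{"xyz":[28,-22,0],"twist":0,"hand":0},{"xyz":[28,-23,0],"twist":0,"hand":0},{"xyz":[0,0,0],"twist":0,"hand":0},{"xyz":[0,0,0],"twist":0,"hand":0}]'
python3 - <<'E'
from h import *
import cv2
cv2.imwrite("pics/w3.png",bot.grab_frame("wrist"))
cv2.imwrite("pics/s3.png",cv2.resize(bot.grab_frame("scene")[120:264,130:322],(768,576),interpolation=cv2.INTER_CUBIC))
E
```

```text
clock: 5.95
position: [0.6136, -0.1539, 0.1991]
orientation: [-3.136, -0.17, 0.002]
contact_force: [1.1, -0.0, 0.7]
grip_width: 0.0003
gripper_force: 0.0
```

View pics/s3.png

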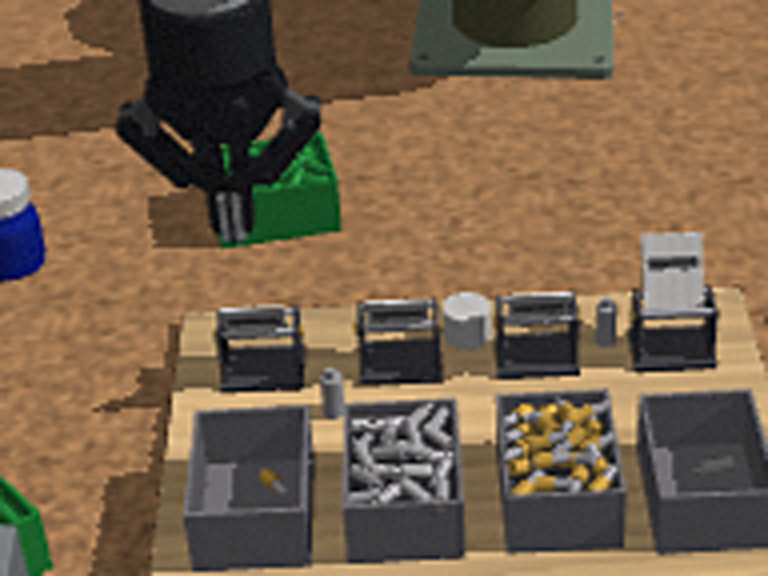

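Tag 3 at (400,320) now leans to its bin, and the gripper is in line with tag 4, in the gap in front of its bin. I'll lower and push towards the robot.

```bash
python3 -m creep '[{"xyz":[0,0,-33],"twist":0,"hand":0},{"xyz":[0,0,-33],"twist":0,"hand":0},{"xyz":[0,0,-33],"twist":0,"hand":0},{"xyz":[0,0,0],"twist":0,"hand":0},{"xyz":[-5,-0.6,0],"twist":0,"hand":0},{"xyz":[-5,-0.6,0],"twist":0,"hand":0},{"xyz":[-5,-0.6,0],"twist":0,"hand":0},{"xyz":[-5,-0.6,0],"twist":0,"hand":0},{"xyz":[-5,-0.6,0],"twist":0,"hand":0},{"xyz":[-4,-0.4,0],"twist":0,"hand":0},{"xyz":[-4,-0.4,0],"twist":0,"hand":0},{"xyz":[-4,-0.4,0],"twist":0,"hand":0},{"xyz":[-4,-0.4,0],"twist":0,"hand":0},{"xyz":[-4,-0.4,0],"twist":0,"hand":0},{"xyz":[-4,-0.4,0],"twist":0,"hand":0},{"xyz":[-4,-0.4,0],"twist":0,"hand":0},{"xyz":[-4,-0.4,0],"twist":0,"hand":0},{"xyz":[-4,-0.4,0],"twist":0,"hand":0},{"xyz":[-4,-0.4,0],"twist":0,"hand":0},{"xyz":[0,0,0],"twist":0,"hand":0}]'
python3 -m creep '[{"xyz":[0,0,0],"twist":0,"hand":0},{"xyz":[0,0,0],"twist":0,"hand":0},{"xyz":[15,1.5,0],"twist":0,"hand":0},{"xyz":[15,1.5,0],"twist":0,"hand":0},{"xyz":[0,0,37],"twist":0,"hand":0},{"xyz":[0,0,37],"twist":0,"hand":0},{"xyz":[0,0,37],"twist":0,"hand":0},{"xyz":[0,0,37],"twist":0,"hand":0},{"xyz":[-10,-38,0],"twist":0,"hand":0},{"xyz":[-10,-38,0],"twist":0,"hand":0},{"xyz":[-10,-38,0],"twist":0,"hand":0},{"xyz":[-10,-38,0],"twist":0,"hand":0},{"xyz":[0,0,0],"twist":0,"hand":0},{"xyz":[0,0,0],"twist":0,"hand":0}]'
python3 - <<'E'
from h import *
import cv2
a=cv2.resize(bot.grab_frame("top")[100:235,170:360],(760,540),interpolation=cv2.INTER_CUBIC)
b=cv2.resize(bot.grab_frame("scene")[175:265,165:330],(760,415),interpolation=cv2.INTER_CUBIC)
cv2.imwrite("pics/t4.png",cv2.resize(np.vstack([a,b]),(477,600)))
E
```

```text
clock: 7.72
position: [0.5474, -0.1597, 0.1011]
orientation: [-3.137, -0.172, 0.001]
contact_force: [-0.2, 0.4, 0.6]
grip_width: -0.0
gripper_force: 0.0
clock: 8.88
position: [0.5376, -0.3109, 0.2491]
orientation: [-3.137, -0.166, -0.0]
contact_force: [-0.4, 0.9, -0.5]
grip_width: -0.0002
gripper_force: 0.0
```

View pics/t4.png

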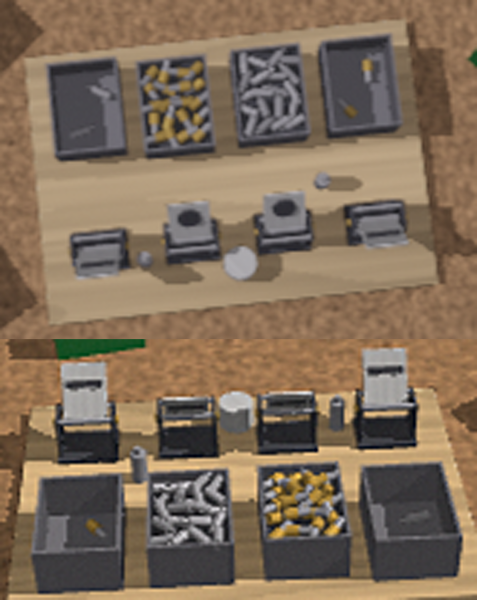

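Both full bins now show discs leaning to them (190,220 and 285,210). Both empty bins show bars leaning away (98,255 and 380,228). Everything else is still where it stood.

```bash
python3 -c "from bench import bot; print(bot.close_job())"
```

```text
the job is handed in; nothing more can be done
None
```

I pushed over the two wrong tags, so both full bins now show disc up leaning to the bin and both nearly empty bins show bar up leaning away; nothing else looks moved in the final pictures, and the job is handed in.

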